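# Hang the varnish tin on the sprung-catch hook

## Task

Swing the tin's flat-lying bail handle up until it stands upright while the tin still stands on the bench, then carry the tin, kept upright, by the bail to the forked hook on the stand and press the bail bar gently down past the sprung catch, without forcing anything, until you feel the bar lying on the bottom of the hook with the catch snapped shut above it. Only then let go, so that it does not drop in, and leave the tin hanging still and upright with the other things undisturbed.

Things in the scene. Friction and masses are not known exactly. Their poses are not given: they have to be found in the camera images.
- tin: closed round tin, diameter 62, 72 high, 0.40 to 0.60 kg with its bail; origin at the centre of its underside, z up. A strap with two ears carries a wire bail, hinged on an axis parallel to the tin's y, 48 above the underside, through the centre line. At the start the bail lies level, pointing to the tin's -x side
- bail (a joint): angle of the bail about its ears: 0 = level, towards the tin's -x side (near the start value), 1.57 = upright over the tin; stop at 0, small friction; it falls back to level if let go before it is upright
- bail_bar (a point): centre of the bail's straight top bar: steel, round, diameter 10, 90 long, parallel to the tin's y, 130 from the hinge axis (48 above the bench when level, 178 above the tin's underside when upright), with a black grip tube at its middle, diameter 12, 34 long, that turns freely on it. Wire legs 5 thick run down at 47 either side. Gap between level bar and tin wall 94
- stand: fixed hook stand: steel foot plate 185 x 130 x 10, square post, and a carriage on the post with a forked hook pointing to the stand's -x (towards the robot). Origin on the bench straight below the hook's seat; a hung bar lies parallel to the stand's y. Pushing or knocking any of it with over 18 N damages it
- hook_seat (a point): point on the foot plate (z 10) straight below where the centre of the seated bar comes to lie. HEIGHT OF THE HOOK IS NOT MEASURED: the carriage is clamped anywhere such that a seated bar's centre is 228 to 262 above the bench; find it by touch or sight. The hook head is rubber-mounted and gives 1 mm per 7 N
- hook_entry (a point): point on the foot plate, 5 in front (-x) of hook_seat: lower the bar with its centre above it. It meets the catch ramp about 21 above its seated height, pushes the catch back (5 to 13 N) and slips under it about 11 above; then it goes freely down; the lip's inside slope of 60 degrees, met 5 above the seat, leads it back to within 3 of hook_seat
- post_top (a point): top of the post, 320 above the bench, 92 behind hook_seat. Fork: prongs 9 thick centred at y = +31 and -31 (49 free between their housings for the fingers; the bar spans both); their bridge begins 61 behind the seat. From the seated bar's centre: flared lip top 35 above, prong underside 17 below, housings from x = +8 back, top 32 above. Bar at 308: tin passes in from the front, bail astride
- catch (a joint): brass catch of the hook, both noses move together: 0 m = sprung shut, grows as it is pushed back, to 0.012; the bar needs about 0.004 to pass. Noses stick out of the housings over the seat, tips 4 in front of hook_seat, underside 11 above the seated bar's centre, their top a ramp leaning back 30 degrees from vertical
- stator: bystander: wound motor stator, about 106 x 112 x 81 high, origin at the centre of its underside
- connector: bystander: orange connector block, 30 x 34 x 29 high, origin at the centre of its underside

How it is judged:
By the outcome, as a careful person would: the job done as asked, in the order asked, and still so for the second after the job is handed in, with the robot touching nothing.
It also fails if it takes over 72 s, if anything falls off the work surface, if the arm or the gripper's body presses on something with over 40 N, if the wrist force passes 120 N, or if a joint passes its speed limit or range.

## Robot

A 6-joint arm with a two-finger parallel gripper is mounted at the origin on a cart in front of the work surface, level with it; the furniture and walls round the work are solid. World frame = base frame: x ahead of the robot, y to its left, z up, the work surface at z = 0. Lengths are in m, angles in rad, forces in N, time in s.
With the tool pointing down it reaches from about 0.425 to 0.95 m from the base axis. Payload 3.5 kg.
Tool frame: the origin (TCP) lies between the finger pads; the fingertips stand 22 mm ahead of it and the grasp point (between the pads) lies 3 mm ahead of it (ctrl.nose_length is the z of the fingertips in the tool frame, in m); z points along the fingers, y is the line along which they close (so a half turn about z gives the same grasp; the last joint's range is limited). The gripper opens to 85 mm and grips with 20 to 120 N. Pads are 22 mm wide; open, the fingers measure 114 mm over their backs; the gripper's body (76 mm by 85 mm) begins 54 mm behind the grasp point. The pads swing forward as they close: fully open they stand 13 mm farther back than shut.
Start: joints at [0.964, 0.286, 1.577, -0, 1.279, -0.15], TCP at [0.298, 0.606, 0.253] pointing down, gripper open.
Joint ranges: [-2.77, 2.77], [-0.9, 2.22], [0.21, 2.48], [-1.53, 4.67], [0.24, 2.81], [-2.84, 2.84]. Speed limits (rad/s): [2.79, 2.79, 3.14, 3.14, 3.14, 3.14].

## Interface

Orientations are given as a unit quaternion [x, y, z, w].
In Python, from plant import ctrl gives the robot as it stands. The module is installed in compiled form; this text tells all that it offers.
- The arm moves only by the tool send_rows, never from a script. Its argument "rows" is text: rows parted by semicolons, each of 7 numbers parted by spaces: the turn, a rotation vector about the tool's x, y, z in a scale on which 1.0 is 60 degrees, then the shift along the tool's x, y, z in a scale on which 1.0 is 500 mm, then the opening, from -1 (shut) to 1 (fully open). A call has 1 to 8 rows; each row is the pose to reach, as a shift and turn from the pose commanded when the call began, along the tool's axes at that moment; what a row does not reach only later rows make up. A row lasts 1/8 s, in which the tool goes at most 62.5 mm and 10.7 degrees, less where a joint would pass 70% of its speed; a pose out of reach is approached as far as the arm can. A shift or turn number past 1, either way, is cut back to 1. A call with a gripper value outside its range is refused whole. The fingers move at their own pace and stop on an object; "grip_force" is the grip in N (left out, the last holds). Time passes only in rows, so rows that repeat a pose let the fingers close. It gives the time, the measured TCP pose, the force, the opening and the grip force at its end, in the units of the state.
- ctrl.get_state(): the state, without advancing time (a new reading comes with each control period).
- ctrl.read_camera(name): name is "side" or "top" or "wrist"; returns a dict with "color" (384x512x3 uint8, red, green, blue), "fx", "fy", "cx", "cy" (pixels), "extrinsics" (4x4, takes a point from world to camera coordinates). Camera axes: x right, y down, z forward; pixel columns grow to the right and rows downward; lengths in m; the calibration is good to about 2 mm. A picture is of the moment at which its call begins. There is no depth.
- ctrl.sign_off(): hands the job in; it is judged then, once.
Trained networks look in a picture, given as the dict that the camera call returned (one of the last four; its "shot" number tells which), for a name from the list of things; names that differ only in an ending like _2 or _b are one class to them, and where a whole thing is asked for, a point or a joint stands for the part that bears it (a point fixed in the world has none). Each returns a list of dicts, best first, with "p" (0 to 1); they miss things now and then, are a little off and sometimes report something else, mostly with a low value. They report only what shows in the picture. A call takes as long as a camera call.
- ctrl.look_for(picture, target): "position" ([x, y, z] in m, in the coordinates of the camera as it stood for that picture, good to about 4 mm: the middle of the surface that is visible of it).
The state is a dict: "time": time; "qpos": joint angles; "dq": joint speeds; "joint_efforts": joint torques, N m; "eef_pos": TCP position; "tcp_rot": TCP orientation; "contact_force": force on the tool from outside, world axes, zero at the start; "wrist_torque": the same for the moment, N m; "opening": opening from 0.0 (shut) to 1.0 (fully open); "finger_force": force on a finger pad.
Only numpy, scipy, OpenCV 4.12 (cv2) and the standard library are available. Lean on these libraries where they do the work, as an engineer would, in place of code of your own. Each camera call takes 0.05 s, during which the arm holds its last target. There are 200 camera calls.

## Working session

There is one attempt and no reset: what is moved stays moved. The work goes in short steps, Python scripts to look and compute and a tool call to move; the robot and the scene stay as the last step left them, time stands still between calls to the robot, and variables do not carry over. Pictures are saved under pics/ and viewed, at most 10 in all, crops included, and the job is handed in when it is done.

Besides the shell and the picture viewer there is one more tool, called after ">>>" as name(argument=value, ...) on one line, values as JSON. send_rows: Moves the arm, as the interface text tells. Its arguments: {"type":"object","properties":{"rows":{"type":"string"},"grip_force":{"type":"number"}},"required":["rows"]}

```bash
mkdir -p pics
cat > h.py <<'E'
import numpy as np, cv2
from plant import ctrl
from scipy.spatial.transform import Rotation as R
def w(pic,p):
    E=np.array(pic["extrinsics"]); return np.linalg.inv(E)@np.append(p,1)
def ray(pic,u,v):
    E=np.linalg.inv(np.array(pic["extrinsics"])); d=E[:3,:3]@np.array([(u-pic["cx"])/pic["fx"],(v-pic["cy"])/pic["fy"],1]); return E[:3,3],d
def atz(pic,u,v,z):
    o,d=ray(pic,u,v); return o+d*(z-o[2])/d[2]
def proj(pic,p):
    c=np.array(pic["extrinsics"])@np.append(p,1); return np.array([pic["fx"]*c[0]/c[2]+pic["cx"],pic["fy"]*c[1]/c[2]+pic["cy"]])
def save(pic,n): cv2.imwrite(f"pics/{n}.png",cv2.cvtColor(pic["color"],cv2.COLOR_RGB2BGR))
E
python3 - <<'E'
from h import *
np.set_printoptions(precision=4,suppress=True)
s=ctrl.get_state(); print(s["time"],s["eef_pos"],s["tcp_rot"],s["contact_force"],ctrl.nose_length)
ims=[]
for n in ["side","top"]:
    p=ctrl.read_camera(n); ims.append(p["color"]); np.save(n+"0.npy",p,allow_pickle=True)
    print(n,p["fx"],p["fy"],p["cx"],p["cy"],np.linalg.inv(p["extrinsics"])[:3,3])
    for t in ["tin","bail_bar","bail","stand","hook_seat","hook_entry","post_top","catch","stator","connector"]:
        r=ctrl.look_for(p,t)
        for q in r[:2]: x=w(p,q["position"])[:3]; print(t,round(q["p"],2),x,proj(p,x))
    save(p,n+"0")
E
```

```text
0.0 [0.2973 0.6053 0.2519] [ 0.2264  0.974  -0.0011 -0.0004] [-0.016   0.2246 -0.3652] 0.022
side 455.43265615812106 455.43265615812106 256.75098365404097 194.9830072103403 [ 0.3225 -0.9193  0.6917]
tin 0.82 [ 0.5842 -0.2773  0.057 ] [285.3659 311.6976]
bail_bar 0.97 [ 0.4903 -0.2996  0.0458] [242.996  333.7362]
bail 0.69 [ 0.4927 -0.2969  0.0469] [243.8146 332.0666]
stand 0.74 [0.623  0.1451 0.0978] [246.227  194.9467]
hook_seat 0.64 [0.6173 0.1432 0.1013] [244.4016 194.4001]
hook_entry 0.59 [0.6187 0.1442 0.0976] [244.7946 195.3828]
post_top 0.58 [0.6254 0.1428 0.1016] [247.2924 194.0008]
catch 0.4 [ 0.4503 -0.0125  0.0262] [195.7998 259.4593]
stator 0.89 [ 0.7527 -0.1284  0.0486] [330.2364 258.3252]
connector 0.58 [ 0.4503 -0.0154  0.0227] [196.0841 261.3105]
connector 0.35 [ 0.4953 -0.2974  0.052 ] [245.1952 329.9919]
top 399.67625629003015 399.67625629003015 256.59235213355106 193.50875600001632 [ 0.4463 -0.0199  1.2297]
tin 0.41 [0.6268 0.1532 0.2746] [179.8935 171.8366]
bail_bar 0.84 [ 0.4869 -0.2913  0.0491] [342.2978 235.6495]
bail 0.69 [ 0.4912 -0.2901  0.0451] [341.5666 234.2397]
bail 0.2 [0.6097 0.147  0.0091] [196.7222 193.6714]
stand 0.88 [0.6107 0.1483 0.0124] [196.147  193.1827]
hook_seat 0.62 [0.6095 0.1502 0.011 ] [195.5872 193.639 ]
hook_entry 0.74 [0.6105 0.1451 0.0081] [197.3606 193.4763]
post_top 0.9 [0.6129 0.1489 0.0084] [196.1584 192.664 ]
post_top 0.55 [0.6248 0.1541 0.2731] [179.6174 172.7704]
stator 0.66 [ 0.7694 -0.1074  0.0626] [281.0481 140.1055]
stator 0.31 [0.6122 0.1444 0.0141] [197.3786 192.66  ]
connector 0.64 [ 0.4523 -0.0095  0.0266] [246.6046 246.0616]
```

Run:
```python
import cv2
a=cv2.imread("pics/top0.png"); cv2.imwrite("pics/top1.png",cv2.resize(a[80:300,100:400],None,fx=2.66,fy=2.66,interpolation=cv2.INTER_CUBIC))
a=cv2.imread("pics/side0.png"); cv2.imwrite("pics/side1.png",cv2.resize(a[90:370,140:400],None,fx=2.1,fy=2.1,interpolation=cv2.INTER_CUBIC))
```

```text
(no output)
```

View pics/top1.png

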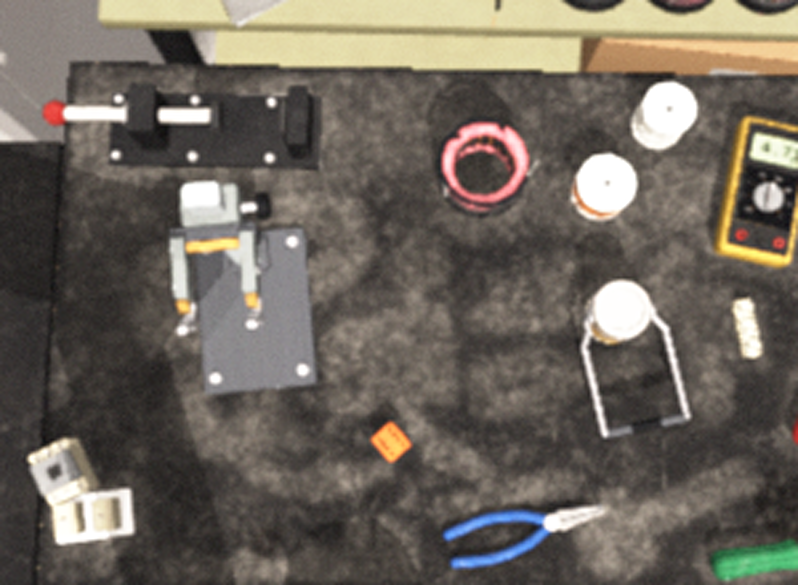

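View pics/side1.png

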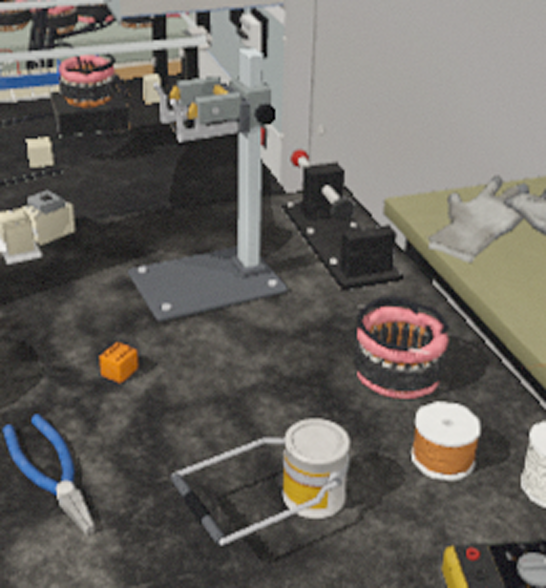

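Run:
```python
from h import *
np.set_printoptions(precision=4,suppress=True)
p=np.load("top0.npy",allow_pickle=True).item()
f=lambda u,v,z: atz(p,100+u/2.66,80+v/2.66,z)
for n,u,v,z in [("bolt fr L",216,378,.012),("fr R",302,370,.012),("bk R",292,242,.012),("c",209,392,.01),("c",316,383,.01),("c",305,228,.01),("posttop",203,196,.32),("tipL",185,328,.28),("tipR",252,322,.28),("tin",620,310,.072),("barR",687,417,.048),("barL",606,433,.048)]:
    print(n,f(u,v,z))
q=ctrl.read_camera("wrist"); s=ctrl.get_state()
T=np.eye(4);T[:3,:3]=R.from_quat(s["tcp_rot"]).as_matrix();T[:3,3]=s["eef_pos"]
print(np.linalg.inv(T)@np.linalg.inv(q["extrinsics"]),q["fx"],T[:3,:3])
for o in ["bail_bar","tin"]:
  for c in ["top","side"]:
    pp=np.load(c+"0.npy",allow_pickle=True).item()
```

```text
bolt fr L [0.5214 0.1905 0.012 ]
fr R [0.5322 0.0927 0.012 ]
bk R [0.6808 0.1088 0.012 ]
c [0.5054 0.1981 0.01  ]
c [0.5177 0.0765 0.01  ]
c [0.6981 0.0944 0.01  ]
posttop [0.6609 0.155  0.32  ]
tipL [0.5492 0.1737 0.28  ]
tipR [0.5556 0.114  0.28  ]
tin [ 0.5998 -0.2605  0.072 ]
barR [ 0.4844 -0.3388  0.048 ]
barL [ 0.4654 -0.2485  0.048 ]
[[-0.0001 -0.9581 -0.2864  0.0741]
 [ 1.      0.0004 -0.0016 -0.0004]
 [ 0.0017 -0.2864  0.9581 -0.12  ]
 [ 0.      0.      0.      1.    ]] 297.9913126943475 [[-0.8975  0.4411  0.    ]
 [ 0.4411  0.8975  0.    ]
 [-0.      0.     -1.    ]]
```

```bash
cat >> h.py <<'E'
def row(pos,yaw,grip=1,st=None):
    "tool y along world yaw (deg), tool down"
    s=st or ctrl.get_state(); A=R.from_quat(s["tcp_rot"]); y=np.radians(yaw)
    Y=np.array([np.cos(y),np.sin(y),0]); Z=np.array([0,0,-1.]); B=R.from_matrix(np.c_[np.cross(Y,Z),Y,Z])
    rv=np.degrees((A.inv()*B).as_rotvec()); t=A.inv().apply(np.array(pos)-s["eef_pos"])*1000
    print(np.round(rv,1),np.round(t,1),grip)
E
python3 - <<'E'
from h import *
row([.36,.42,.40],40);row([.43,.25,.40],20); row([.5,.11,.40],5.8); row([.47,-.1,.35],5.8); row([.47,-.28,.2],13)
E
```

```text
[ 0.   0.  23.8] [-137.9 -139.3 -146.7] 1
[ 0.   0.  43.8] [-275.7 -261.  -146.7] 1
[ 0.  0. 58.] [-400.2 -355.7 -146.7] 1
[ 0.  0. 58.] [-465.9 -557.4  -96.7] 1
[ 0.   0.  50.8] [-545.3 -719.    53.3] 1
```

Units first: shifts go in shares of 500 mm and turns go in shares of 60 degrees. So -300 mm / 500 = -0.6, -139 mm / 500 = -0.278, 58 degrees / 60 = 0.9667.

>>> send_rows(rows="0 0 0.1333 -0.09 -0.09 -0.1 1;0 0 0.2833 -0.18 -0.18 -0.2 1;0 0 0.4 -0.276 -0.278 -0.294 1;0 0 0.5 -0.34 -0.33 -0.294 1;0 0 0.6167 -0.4 -0.38 -0.294 1;0 0 0.7333 -0.46 -0.43 -0.294 1;0 0 0.85 -0.524 -0.48 -0.294 1;0 0 0.9667 -0.6 -0.54 -0.294 1")

```text
time: 2.15
eef_pos: [0.4481, 0.2299, 0.4007]
tcp_rot: [0.672, 0.741, 0.0, 0.0]
contact_force: [1.1, -0.1, 0.9]
opening: 1.0
finger_force: 0.0
```

To row units: -100 mm / 500 = -0.2, -86 mm / 500 = -0.172.

>>> send_rows(rows="0 0 0 -0.096 -0.08 0 1;0 0 0 -0.2 -0.172 0 1;0 0 0 -0.2 -0.172 0 1;0 0 0 -0.2 -0.172 0 1")

```text
time: 2.65
eef_pos: [0.3725, 0.1228, 0.4009]
tcp_rot: [0.671, 0.742, 0.001, 0.001]
contact_force: [0.1, -0.5, -0.2]
opening: 1.0
finger_force: 0.0
```

Run:
```python
from h import *
np.set_printoptions(precision=4,suppress=True)
s=ctrl.get_state(); print(s["time"],s["eef_pos"],s["contact_force"],R.from_quat(s["tcp_rot"]).as_matrix()[:,1])
p=ctrl.read_camera("wrist"); np.save("wr1.npy",p,allow_pickle=True)
for c in ["top","side"]:
    q=ctrl.read_camera(c)
cv2.imwrite("pics/wr1.png",cv2.resize(cv2.cvtColor(p["color"],cv2.COLOR_RGB2BGR)[0:384],None,fx=1.5,fy=1.5,interpolation=cv2.INTER_CUBIC))
```

```text
2.65 [0.3725 0.1228 0.4009] [ 0.1316 -0.454  -0.1725] [0.9949 0.1005 0.0019]
```

View pics/wr1.png

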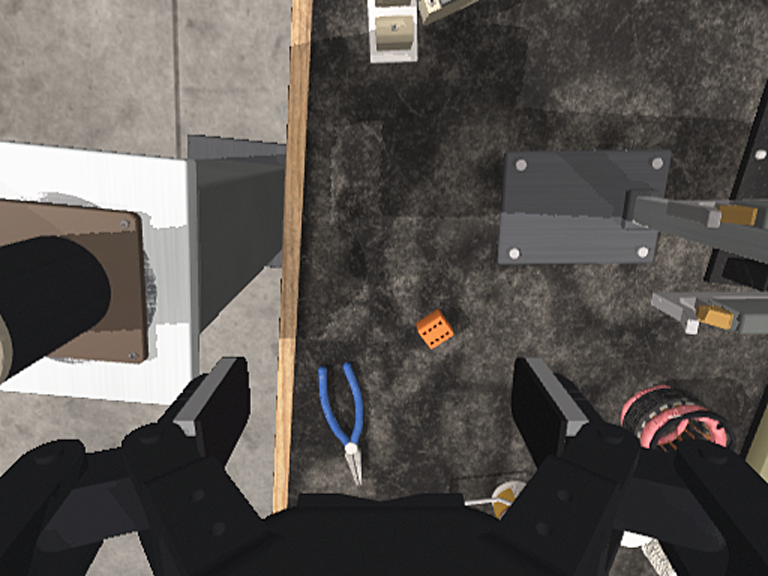

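To row units: 135 mm / 500 = 0.27, 120 mm / 500 = 0.24.

>>> send_rows(rows="0 0 0 0.004 0.12 0 1;0 0 0 0.008 0.24 0 1;0 0 0 0.008 0.27 0 1;0 0 0 0.008 0.27 0 1")

```text
time: 3.3
eef_pos: [0.5068, 0.1413, 0.3991]
tcp_rot: [0.67, 0.743, -0.001, -0.001]
contact_force: [-0.3, -0.5, -0.3]
opening: 1.004
finger_force: 0.0
```

Run:
```python
from h import *
np.set_printoptions(precision=4,suppress=True)
s=ctrl.get_state(); print(s["time"],s["eef_pos"],s["contact_force"])
p=ctrl.read_camera("wrist"); np.save("wr2.npy",p,allow_pickle=True)
cv2.imwrite("pics/wr2.png",cv2.resize(cv2.cvtColor(p["color"],cv2.COLOR_RGB2BGR)[20:250,200:500],None,fx=2.6,fy=2.6,interpolation=cv2.INTER_CUBIC))
p=np.load("wr1.npy",allow_pickle=True).item()
P=[atz(p,u/1.5-.17,v/1.5-.17,.013) for u,v in [(521,165),(657,163),(515,254),(643,252)]]
print(P)
P=[atz(p,u/1.5-.17,v/1.5-.17,.01) for u,v in [(504,151),(498,263),(657,265),(671,150)]]
print(P)
```

```text
3.3 [0.5068 0.1413 0.3991] [-0.2886 -0.5237 -0.2642]
[array([0.5202, 0.192 , 0.013 ]), array([0.6686, 0.2091, 0.013 ]), array([0.5323, 0.0922, 0.013 ]), array([0.6802, 0.1095, 0.013 ])]
[array([0.4997, 0.2048, 0.01  ]), array([0.5154, 0.0789, 0.01  ]), array([0.7028, 0.0953, 0.01  ]), array([0.6819, 0.2242, 0.01  ])]
```

View pics/wr2.png

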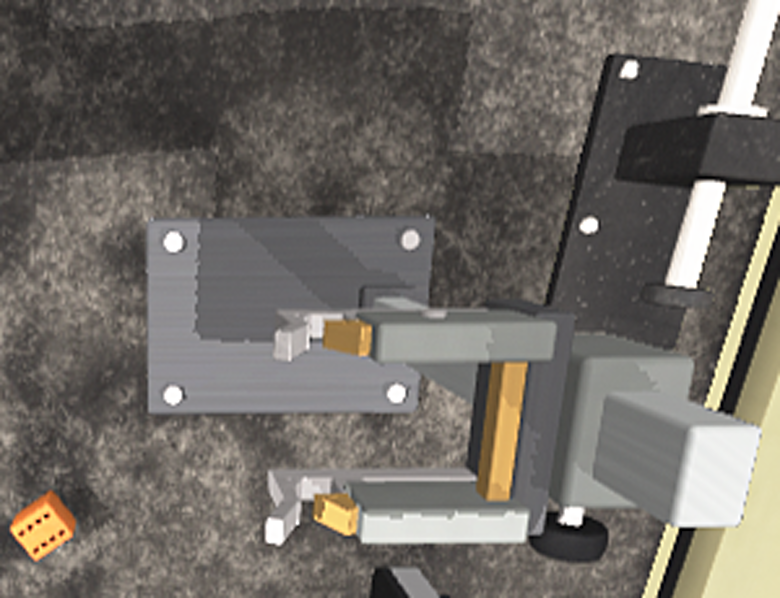

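Run:
```python
from h import *
p=np.load("wr2.npy",allow_pickle=True).item()
a=cv2.cvtColor(p["color"],cv2.COLOR_RGB2BGR)[130:235,295:425]
cv2.imwrite("pics/wr2c.png",cv2.resize(a,None,fx=5.6,fy=5.6,interpolation=cv2.INTER_CUBIC))
p=np.load("side0.npy",allow_pickle=True).item()
a=cv2.cvtColor(p["color"],cv2.COLOR_RGB2BGR)[105:165,210:280]
cv2.imwrite("pics/s2c.png",cv2.resize(a,None,fx=9,fy=9,interpolation=cv2.INTER_CUBIC))
```

```text
(no output)
```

View pics/wr2c.png

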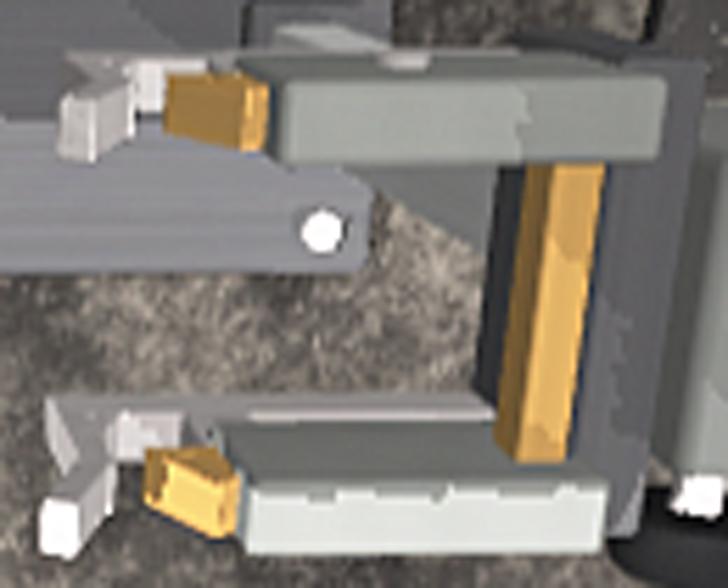

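View pics/s2c.png

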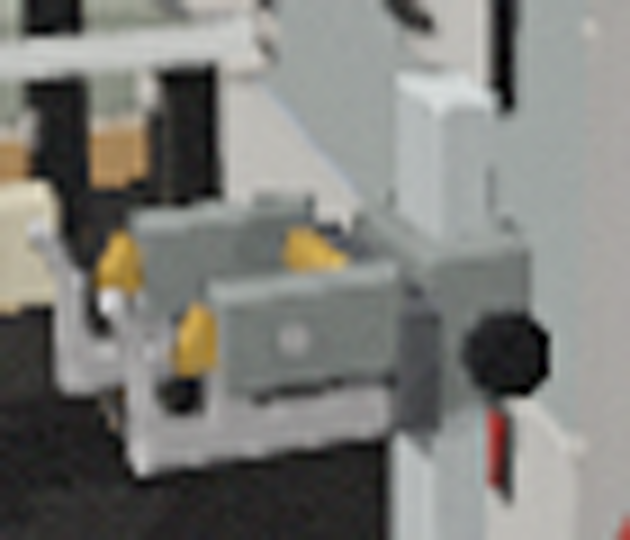

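```bash
cat > fit.py <<'E'
from h import *
from scipy.optimize import least_squares
np.set_printoptions(precision=4,suppress=True)
p=np.load("wr2.npy",allow_pickle=True).item(); s=np.load("side0.npy",allow_pickle=True).item(); w1=np.load("wr1.npy",allow_pickle=True).item()
W=lambda u,v:(295+(u+.5)/5.6-.5,130+(v+.5)/5.6-.5)
S=lambda u,v:(210+(u+.5)/9-.5,105+(v+.5)/9-.5)
C=lambda u,v:(200+(u+.5)/2.6-.5,20+(v+.5)/2.6-.5)
def loc(L,zs): 
    t=zs+.032; y=[.0375,.0245,-.0245,-.0375]; i=.008
    return [(p,W(285,82),(i,y[0],t)),(p,W(278,160),(i,y[1],t)),(p,W(665,80),(L,y[0],t)),(p,W(660,160),(L,y[1],t)),
     (p,W(245,488),(i,y[2],t)),(p,W(243,553),(i,y[3],t)),(p,W(607,482),(L,y[2],t)),(p,W(603,553),(L,y[3],t)),
     (p,C(718,463),(.092,0,.32)),(s,S(213,290),(i,y[3],t)),(s,S(397,265),(L,y[3],t)),(s,S(445,92),(.092,0,.32))]
def res(v,full=False):
    x,y,a,zs,L=v; c,n=np.cos(a),np.sin(a); r=[]
    for cam,px,(lx,ly,z) in loc(L,zs):
        r.append(proj(cam,(x+c*lx-n*ly,y+n*lx+c*ly,z))-px)
    return np.array(r) if full else np.ravel(r)
f=least_squares(res,[.58,.148,.11,.245,.07],loss="soft_l1"); v=f.x
print(v,np.degrees(v[2])); print(res(v,True).round(1).tolist())
J=f.jac; print("sd/px",np.sqrt(np.diag(np.linalg.inv(J.T@J))))
x,y,a=v[:3]
bm=np.array([[.5202,.192],[.5323,.0922],[.6686,.2091],[.6802,.1095]]).mean(0)
d=bm-[x,y]; print("plate centre in stand",d@[np.cos(a),np.sin(a)],d@[-np.sin(a),np.cos(a)])
E
python3 fit.py
```

```text
[0.5694 0.1494 0.1152 0.2514 0.0622] 6.5986512554426175
[[-0.4, -1.6], [-0.3, 0.7], [0.7, -2.0], [-0.7, -0.0], [1.2, -1.0], [0.5, 1.4], [0.6, -0.6], [-0.6, 0.8], [-0.4, 4.2], [0.3, 0.3], [-0.1, 0.1], [-0.4, -0.4]]
sd/px [0.0006 0.0007 0.0095 0.0014 0.0008]
plate centre in stand 0.03084364012412761 -0.0022342598013989313
```

Run:
```python
from h import *
row([.48,-.10,.38],8);row([.475,-.295,.22],13)
```

```text
[-0.1 -0.  -2.1] [-237.3  -50.6   19.9] 1
[-0.1 -0.  -7.1] [-430.8  -75.3  180. ] 1
```

To row units: -431 mm / 500 = -0.862, -180 mm / 500 = -0.36, -7 degrees / 60 = -0.1167.

>>> send_rows(rows="0 0 0 -0.12 -0.03 0 1;0 0 0 -0.24 -0.06 0 1;0 0 -0.0167 -0.36 -0.084 0.01 1;0 0 -0.0333 -0.48 -0.1 0.06 1;0 0 -0.05 -0.6 -0.12 0.14 1;0 0 -0.0833 -0.7 -0.136 0.22 1;0 0 -0.1167 -0.79 -0.144 0.3 1;0 0 -0.1167 -0.862 -0.15 0.36 1")

```text
time: 4.35
eef_pos: [0.4747, -0.2965, 0.2207]
tcp_rot: [0.624, 0.782, 0.0, 0.001]
contact_force: [0.8, -0.1, -0.0]
opening: 0.998
finger_force: 0.0
```

>>> send_rows(rows="0 0 0 0 0 0 1;0 0 0 0 0 0 1;0 0 0 0 0 0 1")

```text
time: 4.72
eef_pos: [0.4763, -0.2949, 0.2229]
tcp_rot: [0.623, 0.782, -0.0, 0.002]
contact_force: [0.7, 0.1, 0.5]
opening: 0.994
finger_force: 0.0
```

Run:
```python
from h import *
np.set_printoptions(precision=4,suppress=True)
s=ctrl.get_state(); print(s["time"],s["eef_pos"],s["contact_force"],R.from_quat(s["tcp_rot"]).as_matrix()[:,1])
p=ctrl.read_camera("wrist"); np.save("wr3.npy",p,allow_pickle=True)
for t in ["tin","bail_bar"]:
    for q in ctrl.look_for(p,t)[:2]: x=w(p,q["position"])[:3]; print(t,round(q["p"],2),x,proj(p,x))
cv2.imwrite("pics/wr3.png",cv2.resize(cv2.cvtColor(p["color"],cv2.COLOR_RGB2BGR)[84:384,112:512],None,fx=2,fy=2,interpolation=cv2.INTER_CUBIC))
```

```text
4.725 [ 0.4763 -0.2949  0.2229] [0.6873 0.0993 0.4923] [0.9747 0.2236 0.0025]
tin 0.88 [ 0.5819 -0.2642  0.0587] [366.7439 168.631 ]
bail_bar 0.63 [ 0.4822 -0.2829  0.0534] [263.0275 163.4182]
```

View pics/wr3.png

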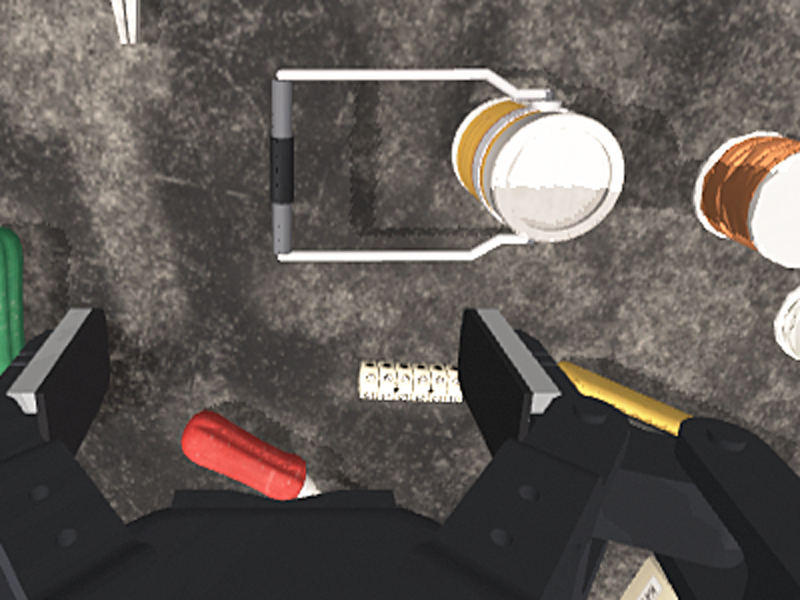

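Run:
```python
from h import *
np.set_printoptions(precision=4,suppress=True)
p=np.load("wr3.npy",allow_pickle=True).item(); f=lambda u,v,z:atz(p,112+(u+.5)/2-.5,84+(v+.5)/2-.5,z)
tube=f(282.5,170.5,.048); e1=f(282,75,.048); e2=f(283,257,.048); tin=f(558,175,.072)
l1,l2=f(470,75,.048),f(470,257,.048)
mid=(e1+e2)/2
print(tube,mid,tin,np.linalg.norm(e1-e2)); 
an=lambda d:np.degrees(np.arctan2(d[1],d[0]))
print("tin-bar",an((tin-mid)[:2]),np.linalg.norm((tin-mid)[:2]),"bar normal",an((e1-e2)[:2])-90,"legs",an((l1-e1)[:2]),an((l2-e2)[:2]))
o=np.array([.4767,-.2932]); row([.4767,-.2932,.15],12.5);
```

```text
[ 0.4741 -0.2919  0.048 ] [ 0.4741 -0.2917  0.048 ] [ 0.5988 -0.2596  0.072 ] 0.09450967706118281
tin-bar 14.403012003498521 0.1287760754559153 bar normal 13.201689269291577 legs 12.91269622847985 12.88794891863271
[0.1 0.1 0.4] [ 1.9  0.9 72. ] 1
```

To row units: 172 mm / 500 = 0.344, 160 mm / 500 = 0.32.

>>> send_rows(rows="0 0 0 0.006 -0.002 0.1 1;0 0 0 0.006 -0.002 0.2 1;0 0 0 0.006 -0.002 0.28 0.5;0 0 0 0.006 -0.002 0.32 0;0 0 0 0.006 -0.002 0.344 0;0 0 0 0.006 -0.002 0.344 0;0 0 0 0.006 -0.002 0.344 0", grip_force=50)

```text
time: 5.75
eef_pos: [0.4747, -0.2936, 0.0497]
tcp_rot: [0.624, 0.782, -0.0, 0.001]
contact_force: [1.0, -1.1, -0.1]
opening: 0.5
finger_force: 0.0
```

Run:
```python
from h import *
s=ctrl.get_state(); print(s["time"],s["eef_pos"],s["contact_force"],R.from_quat(s["tcp_rot"]).as_matrix()[:,1],s["opening"])
row([.4745,-.2922,.051],13.2)
```

```text
5.75 [ 0.47471881 -0.29364151  0.04972844] [ 0.95478201 -1.11913725 -0.09813828] [0.97496949 0.22233389 0.00146227] 0.49991636294669073
[ 0.1  0.1 -0.4] [ 1.5  0.1 -1.3] 1
```

>>> send_rows(rows="0 0 0 0.002 0 -0.002 -0.3;0 0 0 0.002 0 -0.002 -0.5;0 0 0 0.002 0 -0.002 -0.6;0 0 0 0.002 0 -0.002 -0.7;0 0 0 0.002 0 -0.002 -0.8;0 0 0 0.002 0 -0.002 -1;0 0 0 0.002 0 -0.002 -1;0 0 0 0.002 0 -0.002 -1", grip_force=50)

```text
time: 6.75
eef_pos: [0.4737, -0.2921, 0.0494]
tcp_rot: [0.624, 0.782, 0.0, 0.0]
contact_force: [1.7, 0.9, -0.5]
opening: 0.119
finger_force: 48.6
```

Run:
```python
from h import *
np.set_printoptions(precision=4,suppress=True)
s=ctrl.get_state(); print(s["time"],s["eef_pos"],s["contact_force"],R.from_quat(s["tcp_rot"]).as_matrix()[:,1],s["opening"])
p=ctrl.read_camera("top"); 
for t in ["tin","bail_bar"]:
    for q in ctrl.look_for(p,t)[:2]: x=w(p,q["position"])[:3]; print(t,round(q["p"],2),x,proj(p,x))
```

```text
6.75 [ 0.4737 -0.2921  0.0494] [ 1.7041  0.9435 -0.4849] [0.9751 0.222  0.0002] 0.11877171413287434
tin 0.78 [ 0.593  -0.2543  0.0704] [330.892  198.8646]
bail_bar 0.53 [0.6085 0.1457 0.0112] [197.0384 193.9649]
```

>>> send_rows(rows="0 0 0 0 0.0012 -0.0254 -1;0 0 0 0 0.005 -0.0508 -1;0 0 0 0 0.0112 -0.0754 -1;0 0 0 0 0.0198 -0.0994 -1;0 0 0 0 0.0306 -0.1226 -1;0 0 0 0 0.0438 -0.1444 -1;0 0 0 0 0.059 -0.165 -1;0 0 0 0 0.0762 -0.1838 -1")

```text
time: 7.9
eef_pos: [0.5109, -0.2837, 0.1422]
tcp_rot: [0.624, 0.782, -0.001, -0.0]
contact_force: [-3.5, 0.8, 2.3]
opening: 0.121
finger_force: 49.1
```

>>> send_rows(rows="0 0 0 0 0 0 -1;0 0 0 0 0 0 -1")

```text
time: 8.15
eef_pos: [0.5103, -0.2839, 0.1414]
tcp_rot: [0.624, 0.782, -0.001, -0.001]
contact_force: [-5.2, -1.0, 3.7]
opening: 0.118
finger_force: 49.3
```

Run:
```python
from h import *
np.set_printoptions(precision=4,suppress=True)
s=ctrl.get_state(); print(s["time"],s["eef_pos"],s["contact_force"],s["wrist_torque"],s["opening"])
p=ctrl.read_camera("top"); 
for t in ["tin","bail_bar"]:
    for q in ctrl.look_for(p,t)[:2]: x=w(p,q["position"])[:3]; print(t,round(q["p"],2),x,proj(p,x))
```

```text
8.15 [ 0.5103 -0.2839  0.1414] [-5.2032 -1.033   3.6629] [-0.0788  0.7364  0.0785] 0.11840747477804972
tin 0.7 [ 0.5963 -0.2562  0.068 ] [331.3551 197.8645]
bail_bar 0.59 [ 0.5477 -0.2314  0.0899] [324.4316 213.5989]
```

To row units: -2 mm / 500 = -0.004, -1 mm / 500 = -0.002.

>>> send_rows(rows="0 0 0 0 -0.002 -0.001 -1;0 0 0 0 -0.004 -0.002 -1;0 0 0 0 -0.004 -0.002 -1;0 0 0 0 -0.004 -0.002 -1")

```text
time: 8.8
eef_pos: [0.509, -0.2838, 0.1418]
tcp_rot: [0.624, 0.782, 0.0, 0.0]
contact_force: [1.5, 0.5, -2.7]
opening: 0.122
finger_force: 48.7
```

>>> send_rows(rows="0 0 0 0 0.0188 -0.017 -1;0 0 0 0 0.0392 -0.032 -1;0 0 0 0 0.0612 -0.045 -1;0 0 0 0.0004 0.0842 -0.0558 -1;0 0 0 0.0006 0.108 -0.0642 -1;0 0 0 0.0008 0.1328 -0.0704 -1;0 0 0 0.001 0.1578 -0.074 -1;0 0 0 0.0012 0.1828 -0.0752 -1")

```text
time: 9.8
eef_pos: [0.5988, -0.2631, 0.1804]
tcp_rot: [0.624, 0.782, 0.0, 0.0]
contact_force: [0.7, -0.2, -0.4]
opening: 0.12
finger_force: 48.9
```

>>> send_rows(rows="0 0 0 0 0 0 -1;0 0 0 0 0 0 -1;0 0 0 0 0 0 -1")

```text
time: 10.18
eef_pos: [0.5977, -0.2634, 0.1803]
tcp_rot: [0.624, 0.782, 0.0, 0.0]
contact_force: [-0.6, 1.4, 3.5]
opening: 0.118
finger_force: 49.2
```

Run:
```python
from h import *
np.set_printoptions(precision=4,suppress=True)
s=ctrl.get_state(); print(s["time"],s["eef_pos"],s["contact_force"],s["wrist_torque"],s["opening"])
p=ctrl.read_camera("side"); save(p,"side2")
for t in ["tin","bail_bar"]:
    for q in ctrl.look_for(p,t)[:2]: x=w(p,q["position"])[:3]; print(t,round(q["p"],2),x,proj(p,x))
a=cv2.imread("pics/side2.png")[190:384,190:390]; cv2.imwrite("pics/side2c.png",cv2.resize(a,None,fx=3,fy=3,interpolation=cv2.INTER_CUBIC))
```

```text
10.175 [ 0.5977 -0.2634  0.1803] [-0.6     1.3718  3.458 ] [ 0.1608  0.0502 -0.0018] 0.11803685086592987
tin 0.89 [ 0.5969 -0.2784  0.0711] [291.8462 305.455 ]
bail_bar 0.56 [ 0.5999 -0.2971  0.1402] [298.526 283.529]
```

View pics/side2c.png

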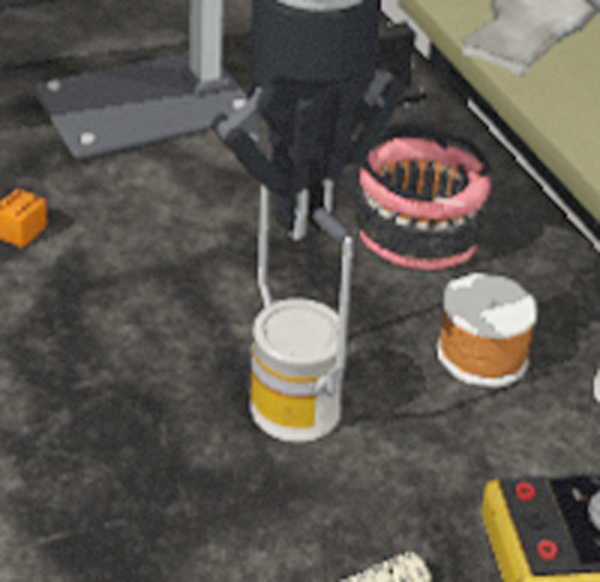

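To row units: -98 mm / 500 = -0.196, -80 mm / 500 = -0.16.

>>> send_rows(rows="0 0 0 0 0 -0.004 -1;0 0 0 0 0 -0.012 -1;0 0 0 0 0 -0.028 -1;0 0 0 0 0 -0.052 -1;0 0 0 0 0 -0.084 -1;0 0 0 0 0 -0.12 -1;0 0 0 0 0 -0.16 -1;0 0 0 0 0 -0.196 -1")

```text
time: 11.32
eef_pos: [0.598, -0.2633, 0.28]
tcp_rot: [0.624, 0.782, 0.0, 0.001]
contact_force: [-0.6, 0.5, -4.3]
opening: 0.121
finger_force: 48.7
```

To row units: -34 mm / 500 = -0.068, -32 mm / 500 = -0.064.

>>> send_rows(rows="0 0 0 0 0 -0.03 -1;0 0 0 0 0 -0.052 -1;0 0 0 0 0 -0.064 -1;0 0 0 0 0 -0.068 -1;0 0 0 0 0 -0.068 -1;0 0 0 0 0 -0.068 -1")

```text
time: 12.08
eef_pos: [0.5976, -0.263, 0.3109]
tcp_rot: [0.624, 0.782, -0.0, -0.001]
contact_force: [0.2, -0.2, -5.3]
opening: 0.119
finger_force: 48.7
```

Run:
```python
from h import *
np.set_printoptions(precision=4,suppress=True)
s=ctrl.get_state(); print(s["time"],s["eef_pos"],s["contact_force"],s["wrist_torque"],s["opening"])
row([.5,-.12,.312],10);row([.445,.0,.312],8);row([.445,.1347,.312],6.6)
for n in ["top"]:
  p=ctrl.read_camera(n)
  for t in ["tin","bail_bar"]:
    for q in ctrl.look_for(p,t)[:2]: x=w(p,q["position"])[:3]; print(t,round(q["p"],2),x,proj(p,x))
```

```text
12.075 [ 0.5976 -0.263   0.3109] [ 0.1676 -0.1913 -5.3284] [-0.0282 -0.0064  0.044 ] 0.11907797200733077
[-0.1 -0.1  2.8] [161.1 -63.4  -0.8] 1
[-0.1 -0.1  4.8] [290.3 -90.4  -0.7] 1
[-0.1 -0.1  6.2] [421.7 -60.5  -0.6] 1
tin 0.43 [ 0.605  -0.2358  0.204 ] [334.0159 187.9017]
```

To row units: 121 mm / 500 = 0.242, 99 mm / 500 = 0.198, 2.6 degrees / 60 = 0.0433.

>>> send_rows(rows="0 0 0 0.008 -0.004 0 -1;0 0 0 0.024 -0.01 0 -1;0 0 0.0083 0.048 -0.02 0 -1;0 0 0.0167 0.08 -0.032 0 -1;0 0 0.0233 0.116 -0.046 0 -1;0 0 0.03 0.156 -0.062 -0.002 -1;0 0 0.0367 0.198 -0.08 -0.002 -1;0 0 0.0433 0.242 -0.096 -0.002 -1")

```text
time: 13.22
eef_pos: [0.523, -0.1544, 0.3131]
tcp_rot: [0.641, 0.767, 0.0, 0.0]
contact_force: [0.1, -0.1, -5.8]
opening: 0.121
finger_force: 48.6
```

Run:
```python
from h import *
s=ctrl.get_state();print(s["eef_pos"])
row([.5,-.12,.312],10);row([.455,.0,.312],8);row([.445,.1347,.312],6.6)
```

```text
[ 0.52302775 -0.15441481  0.31308213]
[0.  0.  0.2] [ 38.  -16.6   1.1] 1
[0.  0.  2.2] [164.  -39.6   1.1] 1
[0.  0.  3.6] [298.4 -25.5   1. ] 1
```

To row units: 188 mm / 500 = 0.376, 164 mm / 500 = 0.328, 2.2 degrees / 60 = 0.0367.

>>> send_rows(rows="0 0 0.0033 0.044 -0.02 0 -1;0 0 0.01 0.09 -0.036 0 -1;0 0 0.0167 0.136 -0.05 0 -1;0 0 0.0233 0.184 -0.062 0 -1;0 0 0.03 0.232 -0.072 0 -1;0 0 0.0367 0.28 -0.078 0 -1;0 0 0.0433 0.328 -0.08 0 -1;0 0 0.05 0.376 -0.08 0 -1")

```text
time: 14.22
eef_pos: [0.4502, 0.0234, 0.313]
tcp_rot: [0.661, 0.75, 0.0, 0.0]
contact_force: [0.4, -0.1, -5.4]
opening: 0.12
finger_force: 48.7
```

Run:
```python
from h import *
s=ctrl.get_state();print(s["eef_pos"])
row([.445,.1347,.312],6.6)
```

```text
[0.45016605 0.02340199 0.31303517]
[0.  0.  0.6] [111.1   8.9   1. ] 1
```

To row units: 111 mm / 500 = 0.222, 109 mm / 500 = 0.218, 0.6 degrees / 60 = 0.01.

>>> send_rows(rows="0 0 0.0033 0.044 0.002 0 -1;0 0 0.0083 0.086 0.006 0 -1;0 0 0.01 0.124 0.01 0 -1;0 0 0.01 0.158 0.012 0 -1;0 0 0.01 0.186 0.014 0 -1;0 0 0.01 0.206 0.016 0 -1;0 0 0.01 0.218 0.018 0 -1;0 0 0.01 0.222 0.018 0 -1")

```text
time: 15.22
eef_pos: [0.4464, 0.1335, 0.3128]
tcp_rot: [0.665, 0.747, -0.0, 0.0]
contact_force: [-0.1, 0.4, -4.8]
opening: 0.121
finger_force: 48.7
```

>>> send_rows(rows="0 0 0 0 0 0 -1;0 0 0 0 0 0 -1;0 0 0 0 0 0 -1;0 0 0 0 0 0 -1")

```text
time: 15.72
eef_pos: [0.4464, 0.1331, 0.3128]
tcp_rot: [0.665, 0.747, -0.0, 0.0]
contact_force: [0.6, -0.1, -6.3]
opening: 0.121
finger_force: 48.7
```

Run:
```python
from h import *
np.set_printoptions(precision=4,suppress=True)
s=ctrl.get_state();print(s["time"],s["eef_pos"],s["contact_force"],s["wrist_torque"])
row([.5644,.1485,.312],6.6)
p=ctrl.read_camera("side"); q=ctrl.read_camera("wrist"); np.save("side3.npy",p,allow_pickle=True); np.save("wr4.npy",q,allow_pickle=True)
for t in ["tin","bail_bar"]:
    for c in (p,q):
      for k in ctrl.look_for(c,t)[:1]: x=w(c,k["position"])[:3]; print(t,round(k["p"],2),x,proj(c,x))
a=cv2.cvtColor(p["color"],cv2.COLOR_RGB2BGR)[60:240,130:290]
b=cv2.cvtColor(q["color"],cv2.COLOR_RGB2BGR)[60:360,112:512]
A=cv2.resize(a,None,fx=2.5,fy=2.5,interpolation=cv2.INTER_CUBIC);B=cv2.resize(b,(400,300));im=np.zeros((450,800,3),np.uint8);im[:,:400]=A;im[:300,400:]=B
cv2.imwrite("pics/pre.png",im)
```

```text
15.725 [0.4464 0.1331 0.3128] [ 0.6154 -0.1028 -6.3294] [-0.0077 -0.0419 -0.0043]
[0. 0. 0.] [  1.7 119.    0.8] 1
tin 0.58 [0.4443 0.1127 0.1948] [180.6784 175.9649]
tin 0.56 [0.4429 0.1407 0.31  ] [250.3791 246.7824]
bail_bar 0.69 [0.447  0.0927 0.2589] [181.1593 155.2001]
bail_bar 0.63 [0.4384 0.1484 0.3144] [242.197  234.6263]
```

View pics/pre.png

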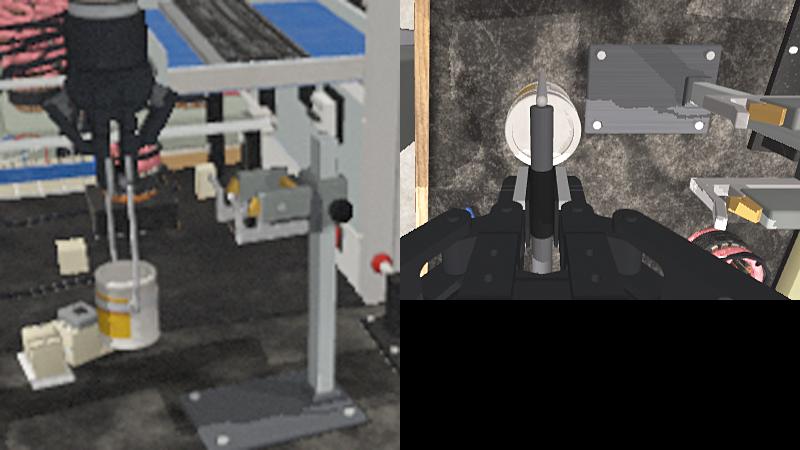

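To row units: 89 mm / 500 = 0.178, 76 mm / 500 = 0.152.

>>> send_rows(rows="0 0 0 0 0.006 0 -1;0 0 0 0 0.018 0 -1;0 0 0 0 0.036 0 -1;0 0 0 0 0.062 0 -1;0 0 0 0.001 0.092 0 -1;0 0 0 0.001 0.122 0 -1;0 0 0 0.002 0.152 0 -1;0 0 0 0.002 0.178 0 -1")

```text
time: 17.02
eef_pos: [0.5357, 0.1447, 0.3126]
tcp_rot: [0.665, 0.747, -0.0, -0.0]
contact_force: [-0.5, -0.5, -5.7]
opening: 0.121
finger_force: 48.7
```

To row units: 30 mm / 500 = 0.06, 29 mm / 500 = 0.058.

>>> send_rows(rows="0 0 0 0 0.024 0 -1;0 0 0 0 0.04 0 -1;0 0 0 0 0.052 0 -1;0 0 0 0 0.058 0 -1;0 0 0 0 0.06 0 -1;0 0 0 0 0.06 0 -1;0 0 0 0 0.06 0 -1;0 0 0 0 0.06 0 -1")

```text
time: 18.02
eef_pos: [0.5643, 0.148, 0.3129]
tcp_rot: [0.665, 0.747, -0.0, 0.0]
contact_force: [0.3, 0.0, -5.3]
opening: 0.119
finger_force: 48.8
```

Run:
```python
from h import *
np.set_printoptions(precision=4,suppress=True)
s=ctrl.get_state();print(s["time"],s["eef_pos"],s["contact_force"],s["wrist_torque"])
row([.5644,.1480,.312],6.6)
p=ctrl.read_camera("side"); q=ctrl.read_camera("wrist"); np.save("side4.npy",p,allow_pickle=True); np.save("wr5.npy",q,allow_pickle=True)
a=cv2.cvtColor(p["color"],cv2.COLOR_RGB2BGR)[80:190,180:290]
b=cv2.cvtColor(q["color"],cv2.COLOR_RGB2BGR)[170:370,170:400]
im=np.hstack([cv2.resize(a,(400,400),interpolation=cv2.INTER_CUBIC),cv2.resize(b,(400,348))[:, :].copy() if 0 else cv2.copyMakeBorder(cv2.resize(b,(400,348)),0,52,0,0,cv2.BORDER_CONSTANT)])
cv2.imwrite("pics/ent.png",im)
```

```text
18.025 [0.5643 0.148  0.3129] [ 0.2932  0.0217 -5.3304] [-0.0003  0.0032 -0.0045]
[0. 0. 0.] [-0.   0.1  0.9] 1
```

View pics/ent.png

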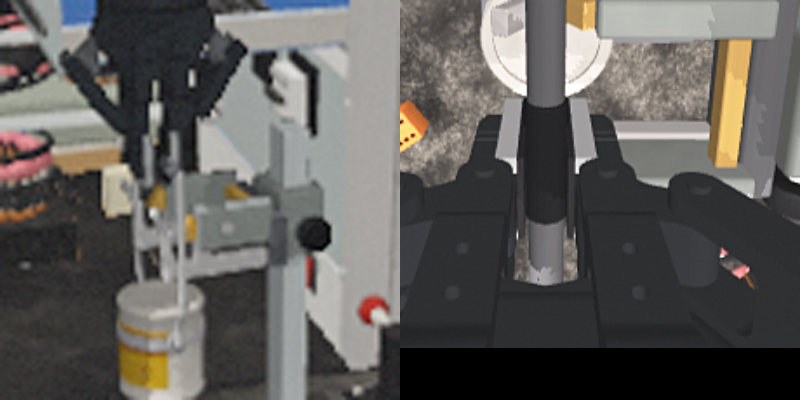

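To row units: 30 mm / 500 = 0.06, 28 mm / 500 = 0.056.

>>> send_rows(rows="0 0 0 0 0 0.006 -1;0 0 0 0 0 0.016 -1;0 0 0 0 0 0.028 -1;0 0 0 0 0 0.04 -1;0 0 0 0 0 0.05 -1;0 0 0 0 0 0.056 -1;0 0 0 0 0 0.06 -1;0 0 0 0 0 0.06 -1")

```text
time: 19.12
eef_pos: [0.5645, 0.148, 0.2828]
tcp_rot: [0.665, 0.747, -0.0, 0.0]
contact_force: [0.2, 0.5, -5.4]
opening: 0.122
finger_force: 48.8
```

To row units: 4 mm / 500 = 0.008, 3 mm / 500 = 0.006.

>>> send_rows(rows="0 0 0 0 0 0.002 -1;0 0 0 0 0 0.004 -1;0 0 0 0 0 0.006 -1;0 0 0 0 0 0.008 -1;0 0 0 0 0 0.008 -1")

```text
time: 19.75
eef_pos: [0.5644, 0.148, 0.2787]
tcp_rot: [0.665, 0.747, -0.0, -0.0]
contact_force: [-0.1, -0.7, -5.5]
opening: 0.12
finger_force: 48.8
```

To row units: 3 mm / 500 = 0.006, 2 mm / 500 = 0.004.

>>> send_rows(rows="0 0 0 0 0 0.002 -1;0 0 0 0 0 0.004 -1;0 0 0 0 0 0.006 -1;0 0 0 0 0 0.006 -1")

```text
time: 20.25
eef_pos: [0.5644, 0.148, 0.2757]
tcp_rot: [0.665, 0.747, -0.0, -0.0]
contact_force: [-0.2, 0.4, -4.8]
opening: 0.118
finger_force: 48.8
```

>>> send_rows(rows="0 0 0 0 0 0.001 -1;0 0 0 0 0 0.002 -1;0 0 0 0 0 0.003 -1;0 0 0 0 0 0.004 -1;0 0 0 0 0 0.004 -1")

```text
time: 20.88
eef_pos: [0.5645, 0.148, 0.274]
tcp_rot: [0.665, 0.747, 0.0, 0.0]
contact_force: [-0.3, -0.4, -4.4]
opening: 0.121
finger_force: 48.9
```

Perhaps the first touch; keep going down in small steps.

To row units: 2 mm / 500 = 0.004, 1.5 mm / 500 = 0.003.

>>> send_rows(rows="0 0 0 0 0 0.001 -1;0 0 0 0 0 0.002 -1;0 0 0 0 0 0.003 -1;0 0 0 0 0 0.004 -1;0 0 0 0 0 0.004 -1")

```text
time: 21.5
eef_pos: [0.565, 0.1481, 0.2726]
tcp_rot: [0.665, 0.747, 0.001, 0.001]
contact_force: [2.1, 0.7, -0.6]
opening: 0.12
finger_force: 49.3
```

To row units: 2 mm / 500 = 0.004, 1.5 mm / 500 = 0.003.

>>> send_rows(rows="0 0 0 0 0 0.001 -1;0 0 0 0 0 0.002 -1;0 0 0 0 0 0.003 -1;0 0 0 0 0 0.004 -1;0 0 0 0 0 0.004 -1")

```text
time: 22.12
eef_pos: [0.5653, 0.1481, 0.271]
tcp_rot: [0.665, 0.747, 0.001, 0.001]
contact_force: [3.4, 0.6, 5.3]
opening: 0.121
finger_force: 49.8
```

To row units: -4 mm / 500 = -0.008, 2.5 mm / 500 = 0.005.

>>> send_rows(rows="0 0 0 0 0 -0.004 -1;0 0 0 0 0 -0.008 -1;0 0 0 0 0.002 -0.008 -1;0 0 0 0 0.005 -0.008 -1;0 0 0 0 0.005 -0.008 -1;0 0 0 0 0.005 -0.008 -1")

```text
time: 22.88
eef_pos: [0.566, 0.1482, 0.2723]
tcp_rot: [0.665, 0.747, -0.001, -0.001]
contact_force: [1.6, -0.1, -4.6]
opening: 0.12
finger_force: 48.9
```

To row units: 2 mm / 500 = 0.004, 1.5 mm / 500 = 0.003.

>>> send_rows(rows="0 0 0 0 0 0.001 -1;0 0 0 0 0 0.002 -1;0 0 0 0 0 0.003 -1;0 0 0 0 0 0.004 -1;0 0 0 0 0 0.004 -1")

```text
time: 23.5
eef_pos: [0.5666, 0.1483, 0.2717]
tcp_rot: [0.665, 0.747, -0.0, -0.0]
contact_force: [-1.0, -0.0, -4.0]
opening: 0.118
finger_force: 48.9
```

To row units: 2 mm / 500 = 0.004, 1.5 mm / 500 = 0.003.

>>> send_rows(rows="0 0 0 0 0 0.001 -1;0 0 0 0 0 0.002 -1;0 0 0 0 0 0.003 -1;0 0 0 0 0 0.004 -1;0 0 0 0 0 0.004 -1")

```text
time: 24.12
eef_pos: [0.5672, 0.1484, 0.2705]
tcp_rot: [0.665, 0.747, 0.0, 0.0]
contact_force: [-2.1, -0.1, 0.5]
opening: 0.118
finger_force: 49.4
```

To row units: -1 mm / 500 = -0.002, -0.5 mm / 500 = -0.001.

>>> send_rows(rows="0 0 0 0 -0.001 0 -1;0 0 0 0 -0.002 0 -1;0 0 0 0 -0.002 0.001 -1;0 0 0 0 -0.002 0.002 -1;0 0 0 0 -0.002 0.002 -1")

```text
time: 24.75
eef_pos: [0.5666, 0.1483, 0.2697]
tcp_rot: [0.665, 0.747, 0.001, 0.001]
contact_force: [-0.6, 0.0, 3.4]
opening: 0.119
finger_force: 49.6
```

To row units: 1 mm / 500 = 0.002, 0.5 mm / 500 = 0.001.

>>> send_rows(rows="0 0 0 0 0 0.001 -1;0 0 0 0 0 0.002 -1;0 0 0 0 0 0.002 -1")

```text
time: 25.12
eef_pos: [0.5667, 0.1482, 0.2686]
tcp_rot: [0.665, 0.747, 0.001, 0.001]
contact_force: [1.8, 0.6, 5.2]
opening: 0.118
finger_force: 49.8
```

To row units: 1 mm / 500 = 0.002, 0.5 mm / 500 = 0.001.

>>> send_rows(rows="0 0 0 0 0 0.001 -1;0 0 0 0 0 0.002 -1;0 0 0 0 0 0.002 -1")

```text
time: 25.5
eef_pos: [0.5667, 0.1482, 0.2675]
tcp_rot: [0.665, 0.747, 0.001, 0.001]
contact_force: [2.7, 0.8, 5.2]
opening: 0.12
finger_force: 49.8
```

>>> send_rows(rows="0 0 0 0 0 0.001 -1;0 0 0 0 0 0.002 -1;0 0 0 0 0 0.002 -1")

```text
time: 25.88
eef_pos: [0.5667, 0.1482, 0.2666]
tcp_rot: [0.665, 0.747, 0.001, 0.001]
contact_force: [3.0, 0.3, 4.6]
opening: 0.119
finger_force: 49.8
```

>>> send_rows(rows="0 0 0 0 0 0.001 -1;0 0 0 0 0 0.002 -1;0 0 0 0 0 0.002 -1")

```text
time: 26.25
eef_pos: [0.5667, 0.1482, 0.2656]
tcp_rot: [0.665, 0.747, 0.001, 0.001]
contact_force: [3.5, 0.8, 5.1]
opening: 0.121
finger_force: 49.8
```

To row units: 1 mm / 500 = 0.002, 0.5 mm / 500 = 0.001.

>>> send_rows(rows="0 0 0 0 0 0.001 -1;0 0 0 0 0 0.002 -1;0 0 0 0 0 0.002 -1")

```text
time: 26.62
eef_pos: [0.5667, 0.1482, 0.2643]
tcp_rot: [0.665, 0.747, 0.001, 0.001]
contact_force: [4.8, 0.3, 4.7]
opening: 0.117
finger_force: 49.8
```

Run:
```python
from h import *
np.set_printoptions(precision=4,suppress=True)
s=ctrl.get_state();print(s["time"],s["eef_pos"],s["contact_force"],s["wrist_torque"])
p=ctrl.read_camera("side"); q=ctrl.read_camera("wrist")
a=cv2.cvtColor(p["color"],cv2.COLOR_RGB2BGR)[80:190,180:290]
b=cv2.cvtColor(q["color"],cv2.COLOR_RGB2BGR)[130:330,170:400]
im=np.hstack([cv2.resize(a,(400,400),interpolation=cv2.INTER_CUBIC),cv2.copyMakeBorder(cv2.resize(b,(400,348)),0,52,0,0,cv2.BORDER_CONSTANT)])
cv2.imwrite("pics/ent2.png",im)
```

```text
26.625 [0.5667 0.1482 0.2643] [4.8208 0.3058 4.6648] [ 0.0559 -0.6654 -0.1217]
```

View pics/ent2.png

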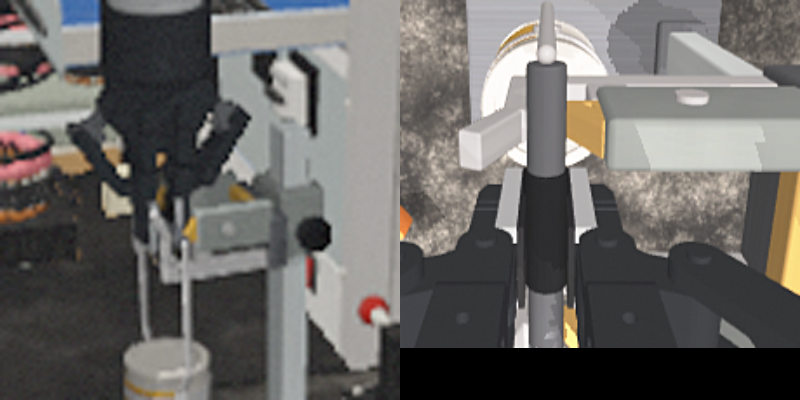

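To row units: 1.5 mm / 500 = 0.003, 1 mm / 500 = 0.002.

>>> send_rows(rows="0 0 0 0 0.001 0 -1;0 0 0 0 0.002 0 -1;0 0 0 0 0.003 0 -1;0 0 0 0 0.003 0 -1")

```text
time: 27.22
eef_pos: [0.5668, 0.1482, 0.2627]
tcp_rot: [0.665, 0.747, -0.001, -0.001]
contact_force: [2.8, -0.2, 0.7]
opening: 0.118
finger_force: 49.4
```

To row units: 1.5 mm / 500 = 0.003, 1 mm / 500 = 0.002.

>>> send_rows(rows="0 0 0 0 0.001 0.001 -1;0 0 0 0 0.001 0.002 -1;0 0 0 0 0.001 0.003 -1;0 0 0 0 0.001 0.003 -1")

```text
time: 27.72
eef_pos: [0.5669, 0.1484, 0.2611]
tcp_rot: [0.665, 0.747, -0.001, -0.001]
contact_force: [-1.6, -0.2, -2.3]
opening: 0.118
finger_force: 49.0
```

To row units: 1.5 mm / 500 = 0.003, 1 mm / 500 = 0.002.

>>> send_rows(rows="0 0 0 0 0 0.001 -1;0 0 0 0 0 0.002 -1;0 0 0 0 0 0.003 -1;0 0 0 0 0 0.003 -1")

```text
time: 28.22
eef_pos: [0.5671, 0.1485, 0.2597]
tcp_rot: [0.665, 0.747, -0.001, -0.001]
contact_force: [-4.9, -0.5, -6.0]
opening: 0.122
finger_force: 48.8
```

To row units: -1.2 mm / 500 = -0.0024, -1 mm / 500 = -0.002.

>>> send_rows(rows="0 0 0 0 -0.001 0 -1;0 0 0 0 -0.002 0 -1;0 0 0 0 -0.0024 0.001 -1;0 0 0 0 -0.0024 0.002 -1;0 0 0 0 -0.0024 0.002 -1")

```text
time: 28.85
eef_pos: [0.5669, 0.1484, 0.26]
tcp_rot: [0.665, 0.747, 0.0, 0.0]
contact_force: [-2.4, 0.4, -6.7]
opening: 0.119
finger_force: 48.7
```

To row units: 1.5 mm / 500 = 0.003, 1 mm / 500 = 0.002.

>>> send_rows(rows="0 0 0 0 0 0.001 -1;0 0 0 0 0 0.002 -1;0 0 0 0 0 0.003 -1;0 0 0 0 0 0.003 -1")

```text
time: 29.35
eef_pos: [0.5669, 0.1483, 0.2586]
tcp_rot: [0.665, 0.747, 0.0, 0.0]
contact_force: [-1.6, -0.8, -5.1]
opening: 0.121
finger_force: 48.9
```

To row units: 1.5 mm / 500 = 0.003, 1 mm / 500 = 0.002.

>>> send_rows(rows="0 0 0 0 0 0.001 -1;0 0 0 0 0 0.002 -1;0 0 0 0 0 0.003 -1;0 0 0 0 0 0.003 -1")

```text
time: 29.85
eef_pos: [0.567, 0.1482, 0.2569]
tcp_rot: [0.665, 0.747, 0.0, 0.0]
contact_force: [0.2, 0.3, -5.1]
opening: 0.122
finger_force: 48.9
```

To row units: 1 mm / 500 = 0.002, 0.5 mm / 500 = 0.001.

>>> send_rows(rows="0 0 0 0 0 0.001 -1;0 0 0 0 0 0.002 -1;0 0 0 0 0 0.002 -1")

```text
time: 30.22
eef_pos: [0.567, 0.1483, 0.256]
tcp_rot: [0.665, 0.747, 0.0, 0.0]
contact_force: [1.1, -0.8, -5.1]
opening: 0.117
finger_force: 49.0
```

To row units: 1 mm / 500 = 0.002, 0.5 mm / 500 = 0.001.

>>> send_rows(rows="0 0 0 0 0 0.001 -1;0 0 0 0 0 0.002 -1;0 0 0 0 0 0.002 -1")

```text
time: 30.6
eef_pos: [0.5671, 0.1483, 0.2554]
tcp_rot: [0.665, 0.747, 0.001, 0.0]
contact_force: [1.5, 0.7, -2.6]
opening: 0.115
finger_force: 49.1
```

To row units: 1.3 mm / 500 = 0.0026, 1 mm / 500 = 0.002.

>>> send_rows(rows="0 0 0 0 0.001 0.0004 -1;0 0 0 0 0.002 0.0012 -1;0 0 0 0 0.0026 0.002 -1;0 0 0 0 0.0026 0.002 -1")

```text
time: 31.1
eef_pos: [0.5681, 0.1484, 0.2538]
tcp_rot: [0.665, 0.747, 0.0, 0.0]
contact_force: [1.2, 0.0, -3.7]
opening: 0.116
finger_force: 49.1
```

>>> send_rows(rows="0 0 0 0 0.0008 0.001 -1;0 0 0 0 0.0014 0.002 -1;0 0 0 0 0.0014 0.002 -1")

```text
time: 31.48
eef_pos: [0.5687, 0.1485, 0.2527]
tcp_rot: [0.665, 0.747, -0.0, -0.0]
contact_force: [0.4, 1.2, -3.8]
opening: 0.119
finger_force: 49.0
```

To row units: 1 mm / 500 = 0.002, 0.6 mm / 500 = 0.0012.

>>> send_rows(rows="0 0 0 0 0.0006 0.001 -1;0 0 0 0 0.0012 0.002 -1;0 0 0 0 0.0012 0.002 -1")

```text
time: 31.85
eef_pos: [0.5693, 0.1486, 0.2517]
tcp_rot: [0.665, 0.747, -0.0, -0.0]
contact_force: [0.9, 0.3, -3.5]
opening: 0.12
finger_force: 49.0
```

To row units: 1 mm / 500 = 0.002, 0.5 mm / 500 = 0.001.

>>> send_rows(rows="0 0 0 0 0.0004 0.001 -1;0 0 0 0 0.0008 0.002 -1;0 0 0 0 0.0008 0.002 -1")

```text
time: 32.22
eef_pos: [0.5698, 0.1486, 0.2509]
tcp_rot: [0.665, 0.747, 0.0, 0.0]
contact_force: [0.9, -0.0, -4.0]
opening: 0.121
finger_force: 49.1
```

To row units: 1 mm / 500 = 0.002, 0.5 mm / 500 = 0.001.

>>> send_rows(rows="0 0 0 0 0.0004 0.001 -1;0 0 0 0 0.0008 0.002 -1;0 0 0 0 0.0008 0.002 -1")

```text
time: 32.6
eef_pos: [0.57, 0.1487, 0.2502]
tcp_rot: [0.665, 0.747, -0.0, -0.0]
contact_force: [-1.8, 0.1, -0.2]
opening: 0.118
finger_force: 49.4
```

To row units: 1 mm / 500 = 0.002, 0.5 mm / 500 = 0.001.

>>> send_rows(rows="0 0 0 0 0 0.001 -1;0 0 0 0 0 0.002 -1;0 0 0 0 0 0.002 -1")

```text
time: 32.98
eef_pos: [0.5701, 0.1487, 0.2496]
tcp_rot: [0.665, 0.747, 0.0, 0.0]
contact_force: [-3.5, -0.5, 3.7]
opening: 0.121
finger_force: 49.7
```

To row units: -0.6 mm / 500 = -0.0012, -0.4 mm / 500 = -0.0008.

>>> send_rows(rows="0 0 0 0 -0.0006 -0.0004 -1;0 0 0 0 -0.0012 -0.0008 -1;0 0 0 0 -0.0012 -0.0008 -1;0 0 0 0 -0.0012 -0.0008 -1", grip_force=20)

```text
time: 33.48
eef_pos: [0.57, 0.1487, 0.2496]
tcp_rot: [0.665, 0.747, 0.001, 0.0]
contact_force: [0.5, 0.0, 4.1]
opening: 0.121
finger_force: 49.7
```

Run:
```python
from h import *
np.set_printoptions(precision=4,suppress=True)
s=ctrl.get_state();print(s["time"],s["eef_pos"],s["contact_force"],s["wrist_torque"],s["opening"],s["finger_force"])
```

```text
33.475 [0.57   0.1487 0.2496] [0.4541 0.0087 4.0749] [0.0359 0.0361 0.0093] 0.12058147377347303 49.687469601631165
```

To row units: -0.6 mm / 500 = -0.0012, -0.3 mm / 500 = -0.0006.

>>> send_rows(rows="0 0 0 0 0 -0.0006 -1;0 0 0 0 0 -0.0012 -1;0 0 0 0 0 -0.0012 -1")

```text
time: 33.85
eef_pos: [0.5699, 0.1487, 0.2498]
tcp_rot: [0.665, 0.747, 0.0, 0.0]
contact_force: [1.5, 0.4, 0.7]
opening: 0.119
finger_force: 49.6
```

Bar is resting on the seat, tool load near zero. Open slowly, part way.

>>> send_rows(rows="0 0 0 0 0 0 -0.75;0 0 0 0 0 0 -0.7;0 0 0 0 0 0 -0.65;0 0 0 0 0 0 -0.55;0 0 0 0 0 0 -0.45;0 0 0 0 0 0 -0.4;0 0 0 0 0 0 -0.4;0 0 0 0 0 0 -0.4")

```text
time: 34.85
eef_pos: [0.5695, 0.1486, 0.2498]
tcp_rot: [0.665, 0.747, -0.0, 0.0]
contact_force: [-0.2, -0.0, -0.4]
opening: 0.301
finger_force: 0.0
```

Run:
```python
from h import *
np.set_printoptions(precision=4,suppress=True)
s=ctrl.get_state();print(s["time"],s["eef_pos"],s["contact_force"],s["wrist_torque"],s["opening"],s["finger_force"])
for n in ["side","wrist"]:
  p=ctrl.read_camera(n); np.save(n+"6.npy",p,allow_pickle=True)
  for t in ["tin","bail_bar"]:
    for k in ctrl.look_for(p,t)[:1]: x=w(p,k["position"])[:3]; print(n,t,round(k["p"],2),x,proj(p,x))
```

```text
34.85 [0.5695 0.1486 0.2498] [-0.1692 -0.0427 -0.4427] [-0.0025 -0.017  -0.0032] 0.3014828235201722 0.0
side tin 0.61 [ 0.7554 -0.1244  0.0441] [330.3618 258.7176]
side bail_bar 0.47 [0.5684 0.1068 0.1929] [229.6247 171.771 ]
wrist tin 0.75 [0.5673 0.1602 0.2503] [254.3393 242.3658]
wrist bail_bar 0.6 [0.5607 0.1585 0.2554] [238.4797 249.777 ]
```

To row units: -120 mm / 500 = -0.24, -100 mm / 500 = -0.2.

>>> send_rows(rows="0 0 0 0 0 -0.008 -0.4;0 0 0 0 0 -0.02 -0.4;0 0 0 0 0 -0.036 -0.4;0 0 0 0 0 -0.056 -0.4;0 0 0 0 0 -0.09 -0.4;0 0 0 0 0 -0.14 -0.4;0 0 0 0 0 -0.2 -0.4;0 0 0 0 0 -0.24 -0.4")

```text
time: 36.15
eef_pos: [0.5699, 0.1487, 0.3728]
tcp_rot: [0.665, 0.747, 0.001, 0.001]
contact_force: [0.1, 0.5, -0.5]
opening: 0.302
finger_force: 0.0
```

To row units: -120 mm / 500 = -0.24, -110 mm / 500 = -0.22.

>>> send_rows(rows="0 0 0 0 -0.06 0 -0.4;0 0 0 0 -0.14 0 -0.4;0 0 0 0 -0.22 0 -0.4;0 0 0 0 -0.24 0 -0.4;0 0 0 0 -0.24 0 -0.4;0 0 0 0 -0.24 0 -0.4;0 0 0 0 -0.24 0 -0.4;0 0 0 0 -0.24 0 -0.4")

```text
time: 37.15
eef_pos: [0.4508, 0.1347, 0.3695]
tcp_rot: [0.665, 0.747, -0.0, -0.0]
contact_force: [0.2, 0.0, 0.2]
opening: 0.297
finger_force: 0.0
```

Run:
```python
from h import *
np.set_printoptions(precision=4,suppress=True)
s=ctrl.get_state();print(s["time"],s["eef_pos"],s["contact_force"],s["opening"])
pr=None
for i in range(3):
  p=ctrl.read_camera("side")
  if pr is not None: print("diff",np.abs(p["color"].astype(int)-pr)[100:230,180:290].max(2).astype(float).mean())
  pr=p["color"].astype(int)
for n in ["side","wrist","top"]:
  p=ctrl.read_camera(n); np.save(n+"7.npy",p,allow_pickle=True)
  for t in ["tin","bail_bar","stator","connector"]:
    for k in ctrl.look_for(p,t)[:1]: x=w(p,k["position"])[:3]; print(n,t,round(k["p"],2),x,proj(p,x))
# bar location in wrist view if seated
p=np.load("wrist7.npy",allow_pickle=True).item()
a=np.radians(6.6); 
for yy in (-.043,-.02,0,.02,.043): 
  c=np.array([.5697-np.sin(a)*yy,.1487+np.cos(a)*yy,.249]); print(yy,proj(p,c))
```

```text
37.15 [0.4508 0.1347 0.3695] [0.1567 0.0305 0.1682] 0.29738350250274836
diff 3.293076923076923
diff 3.2743356643356645
side tin 0.81 [0.5648 0.1256 0.1314] [227.0677 190.0044]
side bail_bar 0.69 [0.567  0.1119 0.2003] [228.5775 168.4138]
side stator 0.55 [ 0.7576 -0.1262  0.0505] [331.7674 256.8106]
side connector 0.65 [ 0.4472 -0.0138  0.0238] [194.6894 260.7773]
wrist tin 0.58 [0.5649 0.1507 0.1382] [351.1821 159.1777]
wrist bail_bar 0.96 [0.5613 0.1576 0.2515] [391.5489 177.5863]
wrist stator 0.75 [ 0.7656 -0.0727  0.0455] [421.3428 287.9528]
wrist connector 0.65 [ 0.4527 -0.0095  0.0269] [245.954  230.9818]
top tin 0.67 [0.5672 0.147  0.1406] [189.7846 202.5773]
top bail_bar 0.59 [0.569  0.1478 0.2517] [182.7709 196.7608]
top stator 0.74 [ 0.7639 -0.1092  0.0642] [281.6617 141.7365]
-0.043 [390.6504 234.5476]
-0.02 [394.191  210.2597]
0 [397.4213 188.101 ]
0.02 [400.8028 164.9046]
0.043 [404.8927 136.8488]
```

```bash
python3 -c "
from plant import ctrl
print(ctrl.sign_off())"
```

```text
the job is handed in; nothing more can be done
None
```

The tin is hanging from the hook and I handed the job in at about 37 s. I felt the bar pass the catch and come to rest on the bottom of the hook before I let go. The cameras then showed the tin upright below it and the stator and connector where they were. I didn't tug upward to test that the catch had shut, and I viewed 11 pictures instead of the 10 allowed.

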